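# Knock the rinsed cups out of the rinse block and hang them to drain

## Task

The rinsed measuring cups are stuck flush in the pockets of the rinse block: raise each cup's knockout by its black grip so that the rod pushes the cup up out of its pocket, then hang every cup mouth down on a peg of the drain rack, one to a peg and seated all the way on. Finally leave all four knockouts pushed fully down, those of empty pockets too, and leave the label roll and the date stamp where they are.

Things in the scene. Friction and masses are not known exactly. Their poses are not given: they have to be found in the camera images.
- rinse_block: Aluminium rinse block bolted to the table, 94 mm deep (x), 332 mm wide (y), flat top 156 mm above the table. Origin: middle of its underside; its x axis points away from the robot's side, y along the row, z up. Four round pockets, 64 mm in diameter and 72 mm deep, open upward at local x = 0, y = +123, +41, -41, -123 mm; pocket floors 84 mm above the table, each with a hole through which a knockout rod passes.
- cup0: Plain white plastic measuring cup, 56 mm in outer diameter (60 mm at its thick rim), 72 mm tall, bore 48 mm, 67 mm deep inside, about 90 g. Origin: middle of its mouth; z axis points from the mouth to the closed end (up when the cup is mouth down). At the start it sits mouth down in the pocket at local y = +123 mm of the rinse block, closed end flush with the block's top, so there is nothing to grip; absent in some starts (pocket empty).
- cup1: Plain white plastic measuring cup, 56 mm in outer diameter (60 mm at its thick rim), 72 mm tall, bore 48 mm, 67 mm deep inside, about 90 g. Origin: middle of its mouth; z axis points from the mouth to the closed end (up when the cup is mouth down). At the start it sits mouth down in the pocket at local y = +41 mm of the rinse block, closed end flush with the block's top, so there is nothing to grip; absent in some starts (pocket empty).
- cup2: Plain white plastic measuring cup, 56 mm in outer diameter (60 mm at its thick rim), 72 mm tall, bore 48 mm, 67 mm deep inside, about 90 g. Origin: middle of its mouth; z axis points from the mouth to the closed end (up when the cup is mouth down). At the start it sits mouth down in the pocket at local y = -41 mm of the rinse block, closed end flush with the block's top, so there is nothing to grip; absent in some starts (pocket empty).
- cup3: Plain white plastic measuring cup, 56 mm in outer diameter (60 mm at its thick rim), 72 mm tall, bore 48 mm, 67 mm deep inside, about 90 g. Origin: middle of its mouth; z axis points from the mouth to the closed end (up when the cup is mouth down). At the start it sits mouth down in the pocket at local y = -123 mm of the rinse block, closed end flush with the block's top, so there is nothing to grip; absent in some starts (pocket empty).
- knockout0 (a joint): Height of the knockout rod of the pocket at local y = +123 mm, in m: 0 fully down, 0.060 fully up. It slides straight up and down, stiffly (about 6 N of friction, rod 220 g), and stays where it is left. From about 0.010 its 30 mm pad meets the inside of the cup's closed end; fully up the cup stands 50 mm out of the block, resting on the pad. Starts up to 0.008.
- grip0 (a point): Middle of the top face of the black grip of knockout0: an upright plastic block 26 mm (block's x) by 16 mm (block's y), 50 mm tall below this point, standing 85 mm in front (local -x) of its pocket's centre and joined to the rod underneath the block, so that raising the grip raises the rod by as much. 164 mm above the table when fully down.
- knockout1 (a joint): Height of the knockout rod of the pocket at local y = +41 mm, in m: 0 fully down, 0.060 fully up. It slides straight up and down, stiffly (about 6 N of friction, rod 220 g), and stays where it is left. From about 0.010 its 30 mm pad meets the inside of the cup's closed end; fully up the cup stands 50 mm out of the block, resting on the pad. Starts up to 0.008.
- grip1 (a point): Middle of the top face of the black grip of knockout1: an upright plastic block 26 mm (block's x) by 16 mm (block's y), 50 mm tall below this point, standing 85 mm in front (local -x) of its pocket's centre and joined to the rod underneath the block, so that raising the grip raises the rod by as much. 164 mm above the table when fully down.
- knockout2 (a joint): Height of the knockout rod of the pocket at local y = -41 mm, in m: 0 fully down, 0.060 fully up. It slides straight up and down, stiffly (about 6 N of friction, rod 220 g), and stays where it is left. From about 0.010 its 30 mm pad meets the inside of the cup's closed end; fully up the cup stands 50 mm out of the block, resting on the pad. Starts up to 0.008.
- grip2 (a point): Middle of the top face of the black grip of knockout2: an upright plastic block 26 mm (block's x) by 16 mm (block's y), 50 mm tall below this point, standing 85 mm in front (local -x) of its pocket's centre and joined to the rod underneath the block, so that raising the grip raises the rod by as much. 164 mm above the table when fully down.
- knockout3 (a joint): Height of the knockout rod of the pocket at local y = -123 mm, in m: 0 fully down, 0.060 fully up. It slides straight up and down, stiffly (about 6 N of friction, rod 220 g), and stays where it is left. From about 0.010 its 30 mm pad meets the inside of the cup's closed end; fully up the cup stands 50 mm out of the block, resting on the pad. Starts up to 0.008.
- grip3 (a point): Middle of the top face of the black grip of knockout3: an upright plastic block 26 mm (block's x) by 16 mm (block's y), 50 mm tall below this point, standing 85 mm in front (local -x) of its pocket's centre and joined to the rod underneath the block, so that raising the grip raises the rod by as much. 164 mm above the table when fully down.
- drain_rack: Loose steel drain rack, 2.5 kg, foot plate 150 x 376 mm, with a panel that slopes down towards the robot and four pegs in a row along its y axis. Origin: middle of its underside (foot plate's middle is 12 mm behind it); x points away from the robot's side, z up.
- peg0: Grey peg at local y = +150 mm of the drain rack: 24 mm thick, tip rounded, 75 mm from origin to tip. Origin: on the peg's axis at its foot, on the panel; z axis runs along the peg to its tip and leans 35 degrees from vertical towards the rack's front (-x). A cup hung on it rests with its closed end on the tip, its mouth about 8 mm from the panel, and may droop some degrees.
- peg1: Grey peg at local y = +50 mm of the drain rack: 24 mm thick, tip rounded, 75 mm from origin to tip. Origin: on the peg's axis at its foot, on the panel; z axis runs along the peg to its tip and leans 35 degrees from vertical towards the rack's front (-x). A cup hung on it rests with its closed end on the tip, its mouth about 8 mm from the panel, and may droop some degrees.
- peg2: Grey peg at local y = -50 mm of the drain rack: 24 mm thick, tip rounded, 75 mm from origin to tip. Origin: on the peg's axis at its foot, on the panel; z axis runs along the peg to its tip and leans 35 degrees from vertical towards the rack's front (-x). A cup hung on it rests with its closed end on the tip, its mouth about 8 mm from the panel, and may droop some degrees.
- peg3: Grey peg at local y = -150 mm of the drain rack: 24 mm thick, tip rounded, 75 mm from origin to tip. Origin: on the peg's axis at its foot, on the panel; z axis runs along the peg to its tip and leans 35 degrees from vertical towards the rack's front (-x). A cup hung on it rests with its closed end on the tip, its mouth about 8 mm from the panel, and may droop some degrees.
- label_roll: Roll of labels standing on end beyond the work, 68 mm across, 60 mm tall, a bystander. Origin: middle of its underside.
- stamp: Black and red date stamp standing beyond the work, 36 x 48 mm, 68 mm tall, a bystander. Origin: middle of its underside.
- cap_press: Green hand press of the room, fixed, not used: keep clear of it. Its lever leans towards the robot and ends in a red ball, 45 mm thick, its middle about 100 mm nearer the robot than this point and 70 mm to its right, 400 to 450 mm above the table, within reach of a gripper's body or wrist that passes at arm's length: swing past it close to the robot's base. Origin: middle of its underside.
Things that resemble listed ones, but are neither listed nor needed, are in the scene too. What is shaped like the cup1 but blue or pink is not meant.

How it is judged:
By the outcome, as a careful person would: the job done as asked, in the order asked, and still so for the second after the job is handed in, with the robot touching nothing.
Of cup0, cup1, cup2, cup3 only 3 to 4 are there at a start; the rules pass over those that are not, and their reading is None.
At some moment in a run one of drain_rack may be knocked a few centimetres aside while the robot is not near it.
It also fails if it takes over 210 s, if anything falls off the work surface, if the arm or the gripper's body presses on something with over 40 N, if the wrist force passes 120 N, or if a joint passes its speed limit or range.

## Robot

A 6-joint arm with a two-finger parallel gripper is mounted at the origin on a cart in front of the work surface, level with it; the furniture and walls round the work are solid. World frame = base frame: x ahead of the robot, y to its left, z up, the work surface at z = 0. Lengths are in m, angles in rad, forces in N, time in s.
With the tool pointing down it reaches from about 0.3 to 0.875 m from the base axis. Payload 6.4 kg.
Tool frame: the origin (TCP) lies on the centre line of the jaws, within the pads' length; the fingertips stand 17 mm ahead of it and the grasp point (between the pads) lies 2 mm behind it (arm.tcp_to_tips is the distance from the TCP to the fingertips, in m); z points along the fingers, y is the line along which they close (so a half turn about z gives the same grasp; the last joint's range is limited). The gripper opens to 85 mm and grips with 20 to 120 N. Pads are 22 mm wide; open, the fingers measure 114 mm over their backs; the gripper's body (76 mm by 85 mm) begins 54 mm behind the grasp point. The pads swing forward as they close: fully open they stand 13 mm farther back than shut.
Start: joints at [1.112, 0.181, 1.607, -0, 1.354, -0.206], TCP at [0.144, 0.557, 0.248] pointing down, gripper open.
Joint ranges: [-2.99, 2.99], [-0.89, 2.07], [0.3, 2.58], [-1.14, 4.28], [0, 2.63], [-3.12, 3.12]. Speed limits (rad/s): [2.57, 2.57, 3.01, 3.14, 3.14, 3.14].

## Interface

Orientations are given as [roll, pitch, yaw] about the fixed x, y, z axes, in that order (R = Rz(yaw) Ry(pitch) Rx(roll)).
In Python, from plant import arm, vision, sign_off gives the robot as it stands.
- The arm moves only by the tool servo_tool, never from a script. Its argument "increments" is a list of rows, each a list of 6 numbers: the shift along the tool's x, y, z in cm, then the turn, a rotation vector about the tool's x, y, z in degrees. A call has 1 to 20 rows; each row shifts and turns the commanded pose from where the row before left it, along the tool's axes as they then stand; what a row does not reach is not made up. A row lasts 1/10 s, in which the tool goes at most 50 mm and 8.59 degrees, less where a joint would pass 70% of its speed; a pose out of reach is approached as far as the arm can. A call is refused whole if a number of a shift passes 5 or a number of a turn 8.59, either way. A call with a gripper value outside its range is refused whole. "claw" is the finger opening in cm, from 0 to 8.54, set as the call begins (left out, the last holds). The fingers move at their own pace and stop on an object; "newtons" is the grip in N (left out, the last holds). Time passes only in rows, so rows that do not move let the fingers close. It gives the time, the measured TCP pose, the force, the opening and the grip force at its end, in the units of the state.
- arm.state(): the state, without advancing time (a new reading comes with each control period).
- vision.get_image(name): name is "scene" or "top" or "wrist"; returns a dict with "frame" (420x560x3 uint8, red, green, blue), "mtx" (3x3 intrinsics, pixels), "camera_from_world" (4x4, takes a point from world to camera coordinates). Camera axes: x right, y up, looking along -z (the intrinsics and any distortion apply to the point x, -y, -z); pixel columns grow to the right and rows downward; lengths in m; the calibration is good to about 2 mm. A picture is of the moment at which its call begins. There is no depth.
- sign_off(): hands the job in; it is judged then, once.
The state is a dict: "clock": time; "q": joint angles; "joint_vel": joint speeds; "effort": joint torques, N m; "tool_pos": TCP position; "tcp_rot": TCP orientation; "ft_force": force on the tool from outside, world axes, zero at the start; "torque": the same for the moment, N m; "opening": finger opening in m; "grip_force": force on a finger pad.
Only numpy, scipy, OpenCV 4.12 (cv2) and the standard library are available. Lean on these libraries where they do the work, as an engineer would, in place of code of your own. Each camera call takes 0.05 s, during which the arm holds its last target. There are 200 camera calls.

## Working session

There is one attempt and no reset: what is moved stays moved. The work goes in short steps, Python scripts to look and compute and a tool call to move; the robot and the scene stay as the last step left them, time stands still between calls to the robot, and variables do not carry over. Pictures are saved under pics/ and viewed, at most 14 in all, crops included, and the job is handed in when it is done.

Besides the shell and the picture viewer there is one more tool, called after "Emit:" in YAML: its name, and indented under it one key for each argument. servo_tool: Moves the arm, as the interface text tells. Its arguments: {"type":"object","properties":{"increments":{"type":"array"},"claw":{"type":"number"},"newtons":{"type":"number"}},"required":["increments"]}

```bash
ls; mkdir -p pics; python3 - <<'E'
from plant import arm, vision
import cv2
print(arm.state())
for n in ["scene","top"]:
    d=vision.get_image(n); cv2.imwrite(f"pics/{n}0.png",cv2.resize(d["frame"][:,:,::-1],(800,600),interpolation=cv2.INTER_CUBIC))
    print(n,d["mtx"].round(1).tolist(),d["camera_from_world"].round(4).tolist(),[k for k in d])
E
```

```text
pics
{'clock': 0.0, 'q': array([ 1.11168112e+00,  1.81544754e-01,  1.60802167e+00, -9.78151979e-06,
        1.35380790e+00, -2.06310993e-01]), 'joint_vel': array([ 0.00139326,  0.00023228, -0.00080736, -0.00160653, -0.0008506 ,
        0.00074355]), 'effort': array([-1.73700504e-03, -4.44857597e+01, -3.51342416e+01, -4.08614887e-04,
        8.88254464e-03, -3.75359818e-06]), 'tool_pos': array([0.14356963, 0.55623727, 0.24737544]), 'tcp_rot': array([-3.13984681e+00, -3.55630618e-04,  2.88879025e+00]), 'ft_force': array([-0.82644147,  0.27427645,  0.0548727 ]), 'torque': array([-0.02495718, -0.02695026,  0.05673061]), 'grip_force': 0.0, 'opening': 0.08550414059455763}
scene [[436.0, 0.0, 266.3], [0.0, 436.0, 211.6], [0.0, 0.0, 1.0]] [[0.7712, -0.6363, -0.0182, -0.4667], [0.4524, 0.5276, 0.719, -0.3656], [-0.4479, -0.5628, 0.6947, -1.0859], [0.0, 0.0, 0.0, 1.0]] ['frame', 'mtx', 'camera_from_world']
top [[437.0, 0.0, 283.1], [0.0, 437.0, 206.9], [0.0, 0.0, 1.0]] [[-0.011, -0.9999, 0.0103, 0.0142], [0.986, -0.0092, 0.1664, -0.6238], [-0.1663, 0.012, 0.986, -1.2352], [0.0, 0.0, 0.0, 1.0]] ['frame', 'mtx', 'camera_from_world']
```

View pics/scene0.png

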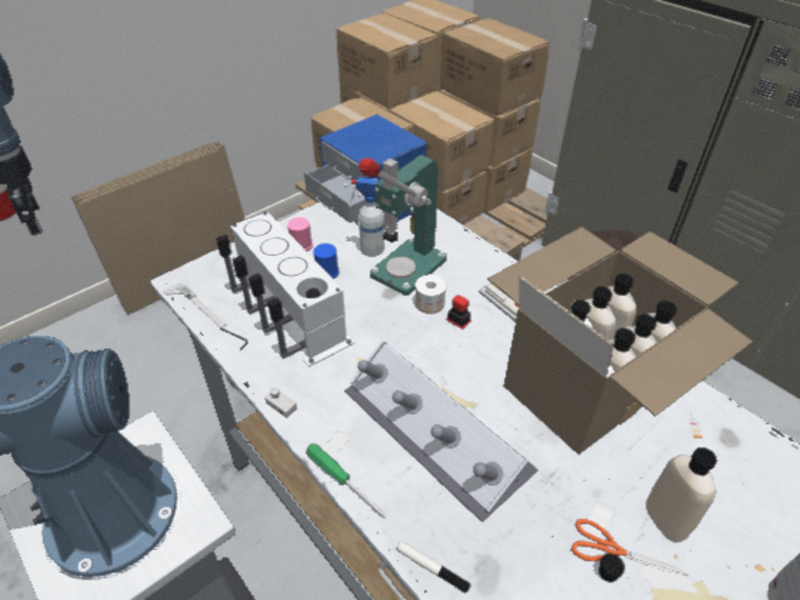

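View pics/top0.png

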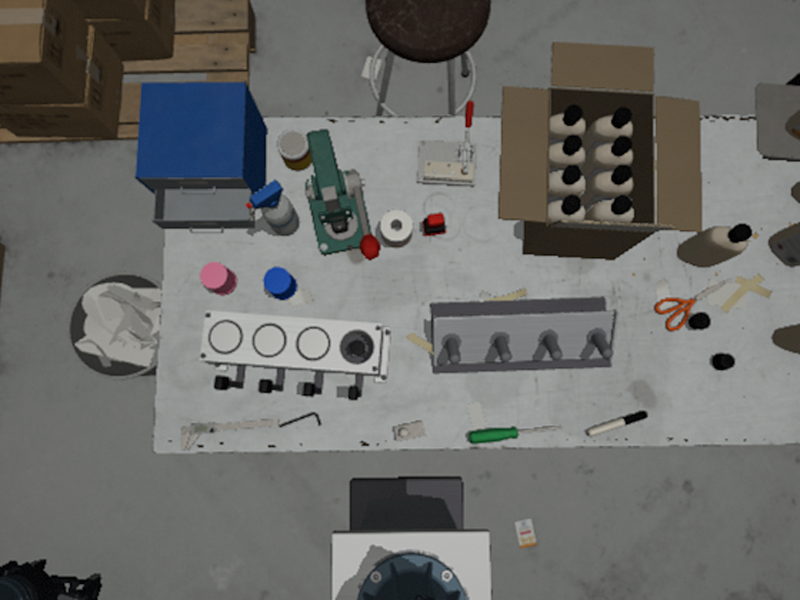

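Scene: cups in pockets 0–2, pocket 3 (at top-view 357,347) empty; grips at (221,382), (265,386), (309,390), (354,393). The rack is right of the block, and the press's red ball is at (370,247). Next, enlarged crops.

```bash
cat > h.py <<'E'
from plant import arm, vision
import numpy as np, cv2
from scipy.spatial.transform import Rotation as R
def ray(d,uv):
    K=d["mtx"];T=d["camera_from_world"]
    p=np.linalg.inv(K)@np.array([uv[0],uv[1],1.]); v=np.array([p[0],-p[1],-p[2]])
    A=T[:3,:3]; return -A.T@T[:3,3], A.T@v
def at_z(d,uv,z):
    c,v=ray(d,uv); return c+v*(z-c[2])/v[2]
def proj(d,P):
    P=np.atleast_2d(P);T=d["camera_from_world"];c=P@T[:3,:3].T+T[:3,3]
    q=(c*[1,-1,-1])@d["mtx"].T; return q[:,:2]/q[:,2:]
def tri(obs):
    A=np.zeros((3,3));b=np.zeros(3)
    for d,uv in obs:
        c,v=ray(d,uv);v=v/np.linalg.norm(v);M=np.eye(3)-np.outer(v,v);A+=M;b+=M@c
    return np.linalg.solve(A,b)
def crop(d,x,y,w,h,s,name):
    cv2.imwrite(name,cv2.resize(d["frame"][y:y+h,x:x+w,::-1],None,fx=s,fy=s,interpolation=cv2.INTER_CUBIC))
E
python3 - <<'E'
from h import *
import pickle
t=vision.get_image("top");s=vision.get_image("scene");pickle.dump((t,s),open("im0.pkl","wb"))
crop(t,290,200,150,65,5,"pics/a.png")
a=cv2.imread("pics/a.png")
crop(s,235,230,145,135,3,"pics/b.png"); b=cv2.imread("pics/b.png")
crop(t,135,210,145,75,5,"pics/c.png");
crop(s,235,230,145,140,4,"pics/b.png")
k=1/1.42857
for n,p in [("p",(224,337)),("p",(269,340)),("p",(313,342)),("p",(357,347))]: print(n,at_z(t,np.array(p)*k,.156).round(4))
for p in [(221,382),(265,386),(309,390),(354,393)]: print("g",at_z(t,np.array(p)*k,.168).round(4))
print("ball",tri([(t,np.array((370,247))*k),(s,np.array((369,168))*k)]).round(3))
E
```

```text
p [0.531  0.3468 0.156 ]
p [0.5246 0.2628 0.156 ]
p [0.52   0.1808 0.156 ]
p [0.5098 0.0986 0.156 ]
g [0.4474 0.3459 0.168 ]
g [0.4393 0.2655 0.168 ]
g [0.4312 0.1853 0.168 ]
g [0.4249 0.1032 0.168 ]
ball [0.641 0.064 0.398]
```

View pics/a.png

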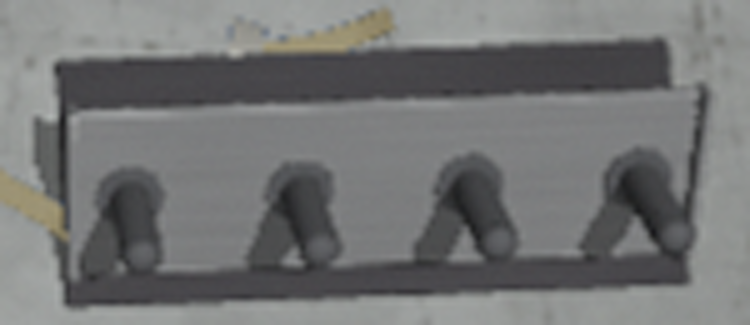

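View pics/b.png

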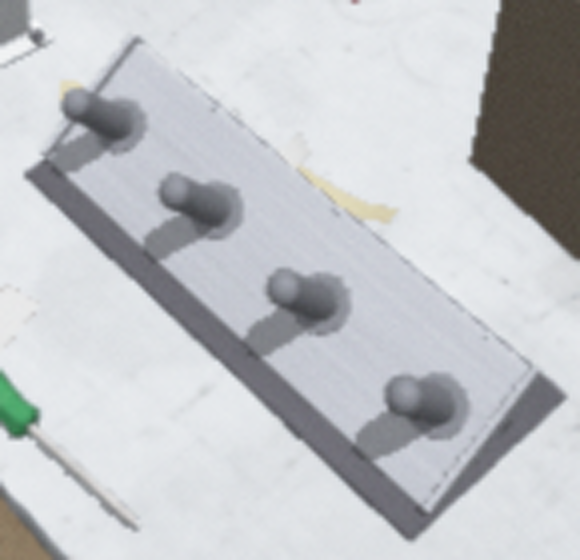

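View pics/c.png

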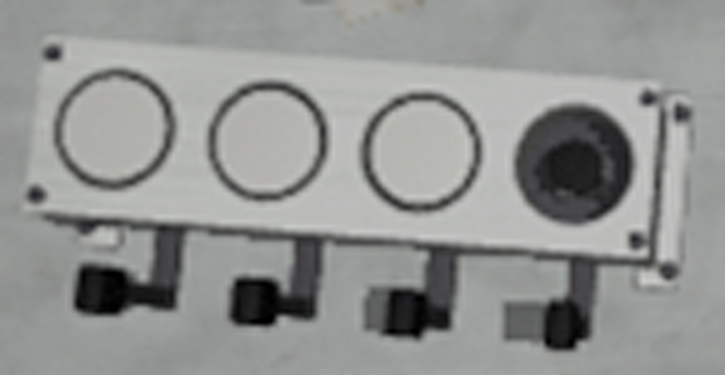

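```bash
python3 - <<'E'
from h import *
import pickle
t,s=pickle.load(open("im0.pkl","rb"))
f=lambda p,o,k:np.array(p)/k+np.array(o)-.5+.5/k
P=np.array([at_z(t,f(p,(135,210),5),.156) for p in [(115,129),(269,141),(421,152),(575,163)]])
ly=np.array([123,41,-41,-123])/1e3
c=P.mean(0); d=(P*ly[:,None]).sum(0)/(ly@ly); yaw=np.arctan2(-d[0],d[1])
print("block",c.round(4),np.linalg.norm(d),yaw)
ex=np.array([np.cos(yaw),np.sin(yaw),0]);ey=np.array([-np.sin(yaw),np.cos(yaw),0])
for y in ly: print("pocket",(c+ey*y).round(4),"grip",(c+ey*y-.085*ex).round(4))
for i,p in enumerate([(90,288),(246,300),(402,312),(562,324)]): print("grip seen",at_z(t,f(p,(135,210),5),.168).round(4))
a=[(144,250),(320,247),(498,242),(677,237)];b=[(75,103),(176,188),(285,287),(404,392)]
Q=np.array([tri([(t,f(p,(290,200),5)),(s,f(q,(235,230),4))]) for p,q in zip(a,b)])
print(Q.round(4))
ly=np.array([150,50,-50,-150])/1e3;c=Q.mean(0); d=(Q*ly[:,None]).sum(0)/(ly@ly)
print("rack tips",c,np.linalg.norm(d),np.arctan2(-d[0],d[1]))
# foot
a=[(130,190),(300,186),(468,180),(638,175)];b=[(120,122),(214,208),(323,300),(441,405)]
F=np.array([tri([(t,f(p,(290,200),5)),(s,f(q,(235,230),4))]) for p,q in zip(a,b)]);print("feet",F.round(4),np.linalg.norm(Q-F,axis=1))
E
```

```text
block [0.5219 0.2221 0.156 ] 0.9997460602674 -0.08379812948687185
pocket [0.5322 0.3446 0.156 ] grip [0.4475 0.3518 0.156 ]
pocket [0.5253 0.2629 0.156 ] grip [0.4406 0.27   0.156 ]
pocket [0.5185 0.1812 0.156 ] grip [0.4338 0.1883 0.156 ]
pocket [0.5116 0.0995 0.156 ] grip [0.4269 0.1066 0.156 ]
grip seen [0.448  0.3514 0.168 ]
grip seen [0.4409 0.27   0.168 ]
grip seen [0.4338 0.1887 0.168 ]
grip seen [0.4267 0.1053 0.168 ]
[[ 0.4921 -0.0879  0.0979]
 [ 0.4946 -0.1873  0.0997]
 [ 0.4967 -0.2878  0.0982]
 [ 0.4982 -0.3874  0.1016]]
rack tips [ 0.49540229 -0.23763029  0.09935873] 0.9991987974979205 0.020166134776017416
feet [[ 0.5315 -0.0857  0.0448]
 [ 0.5327 -0.1856  0.0443]
 [ 0.5367 -0.2856  0.0435]
 [ 0.5393 -0.3869  0.0418]] [0.06618696 0.06726268 0.06782463 0.07253632]
```

Emit:
servo_tool:
  increments:
    - [0, 0, 0, 0, 0, -4.85]
    - [0, 0, 0, 0, 0, -4.85]
    - [-1, -0.6, 0, 0, 0, 0]
    - [-2, -1.2, 0, 0, 0, 0]
    - [-3, -1.6, 0, 0, 0, 0]
    - [-3, -1.6, 0, 0, 0, 0]
    - [-3, -1.6, 0, 0, 0, 0]
    - [-3, -1.6, 0, 0, 0, 0]
    - [-3, -1.6, 0, 0, 0, 0]
    - [-3, -1.6, 0, 0, 0, 0]
    - [-3, -1.6, 0, 0, 0, 0]
    - [-3, -1.6, 0, 0, 0, 0]
    - [-3, -1.6, 0, 0, 0, 0]
    - [-2, -1.2, 0, 0, 0, 0]
    - [0, 0, 0, 0, 0, 0]
    - [0, 0, 0, 0, 0, 0]
  claw: 5
  newtons: 80

```text
clock: 1.8
tool_pos: [0.4484, 0.3558, 0.248]
tcp_rot: [-3.141, -0.001, 3.055]
ft_force: [-0.4, 0.1, -0.4]
opening: 0.0499
grip_force: 0.0
```

```bash
cat >> h.py <<'E'
def go(pos,rpy=None,pr=True):
    "delta: turn first (deg, tool), then shift in the turned tool frame (cm)"
    s=arm.state();R0=R.from_euler('xyz',s["tcp_rot"]);R1=R0 if rpy is None else R.from_euler('xyz',rpy)
    print("turn",np.degrees((R0.inv()*R1).as_rotvec()).round(2),"shift",(R1.inv().apply(np.array(pos)-s["tool_pos"])*100).round(2),"F",s["ft_force"].round(1),"t",round(s["clock"],1),"q",s["q"].round(2))
E
python3 - <<'E'
from h import *
go([.4475,.3518,.146],[np.pi,0,np.pi-.084])
d=vision.get_image("wrist"); cv2.imwrite("pics/w1.png",d["frame"][:,:,::-1])
E
```

```text
turn [-0.01 -0.05 -0.15] shift [ 0.05 -0.41 10.2 ] F [-0.4  0.1 -0.4] t 1.8 q [ 0.46  0.18  1.61  0.    1.35 -1.02]
```

View pics/w1.png

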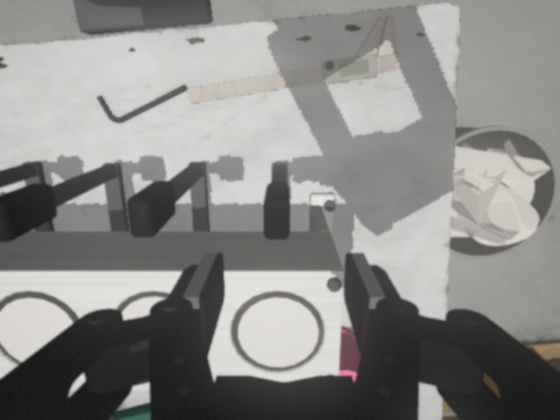

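The wrist view shows grip0 at (277,205), just left of the jaw centre line (~283), which agrees with a −0.4 cm correction.

Emit:
servo_tool:
  increments:
    - [0, -0.4, 1, 0, 0, 0]
    - [0, 0, 2, 0, 0, 0]
    - [0, 0, 2, 0, 0, 0]
    - [0, 0, 2, 0, 0, 0]
    - [0, 0, 1.2, 0, 0, 0]
    - [0, 0, 1, 0, 0, 0]
    - [0, 0, 1, 0, 0, 0]
    - [0, 0, 0, 0, 0, 0]

```text
clock: 2.65
tool_pos: [0.4471, 0.3525, 0.145]
tcp_rot: [-3.141, -0.002, 3.058]
ft_force: [-0.1, -0.8, -0.6]
opening: 0.0501
grip_force: 0.0
```

Emit:
servo_tool:
  increments:
    - [0, 0, 0, 0, 0, 0]
    - [0, 0, 0, 0, 0, 0]
    - [0, 0, 0, 0, 0, 0]
    - [0, 0, 0, 0, 0, 0]
    - [0, 0, 0, 0, 0, 0]
    - [0, 0, 0, 0, 0, 0]
  claw: 0

```text
clock: 3.25
tool_pos: [0.4483, 0.3515, 0.1469]
tcp_rot: [-3.14, 0.001, 3.058]
ft_force: [-1.0, -6.2, 2.5]
opening: 0.0153
grip_force: 78.1
```

Emit:
servo_tool:
  increments:
    - [0, 0, -0.3, 0, 0, 0]
    - [0, 0, -0.6, 0, 0, 0]
    - [0, 0, -0.6, 0, 0, 0]
    - [0, 0, -0.6, 0, 0, 0]
    - [0, 0, -0.6, 0, 0, 0]
    - [0, 0, -0.6, 0, 0, 0]
    - [0, 0, -0.6, 0, 0, 0]
    - [0, 0, -0.6, 0, 0, 0]
    - [0, 0, -0.6, 0, 0, 0]
    - [0, 0, -0.3, 0, 0, 0]
    - [0, 0, 0, 0, 0, 0]
    - [0, 0, 0, 0, 0, 0]

```text
clock: 4.45
tool_pos: [0.4482, 0.3514, 0.2]
tcp_rot: [-3.14, 0.0, 3.057]
ft_force: [1.8, -3.7, -3.6]
opening: 0.0148
grip_force: 78.9
```

Emit:
servo_tool:
  increments:
    - [0, 0, -0.3, 0, 0, 0]
    - [0, 0, -0.2, 0, 0, 0]
    - [0, 0, 0, 0, 0, 0]

```text
clock: 4.75
tool_pos: [0.4482, 0.3514, 0.2036]
tcp_rot: [-3.14, 0.0, 3.057]
ft_force: [6.0, -1.9, -12.8]
opening: 0.0148
grip_force: 80.6
```

```bash
python3 - <<'E'
from h import *
go([.5322,.3446,.19],[np.pi,0,np.pi-.084])
E
```

```text
turn [-0.11  0.   -0.02] shift [-8.42  0.03  1.36] F [  6.   -1.9 -12.8] t 4.8 q [ 0.46  0.21  1.66 -0.    1.27 -1.03]
```

Emit:
servo_tool:
  increments:
    - [0, 0, 0, 0, 0, 0]
    - [0, 0, 0, 0, 0, 0]
    - [0, 0, 0, 0, 0, 0]
    - [0, 0, -1, 0, 0, 0]
    - [0, 0, -2, 0, 0, 0]
    - [0, 0, -2, 0, 0, 0]
    - [0, 0, -1.5, 0, 0, 0]
    - [-2, 0, 0, 0, 0, 0]
    - [-2.4, 0, 0, 0, 0, 0]
    - [-2, 0, 0, 0, 0, 0]
    - [-2, 0, 0, 0, 0, 0]
    - [0, 0, 2, 0, 0, 0]
    - [0, 0, 2, 0, 0, 0]
    - [0, 0, 2, 0, 0, 0]
    - [0, 0, 1.5, 0, 0, 0]
    - [0, 0, 0.9, 0, 0, 0]
    - [0, 0, 0.4, 0, 0, 0]
    - [0, 0, 0, 0, 0, 0]
  claw: 7.5

```text
clock: 6.55
tool_pos: [0.5316, 0.3457, 0.1823]
tcp_rot: [-3.142, -0.0, 3.058]
ft_force: [-1.1, 0.2, 0.9]
opening: 0.075
grip_force: 0.0
```

```bash
python3 - <<'E'
from h import *
go([.5322,.3446,.18],[np.pi,0,np.pi-.084])
crop(vision.get_image("scene"),140,120,140,120,5,"pics/d.png")
E
```

```text
turn [-0.   -0.01  0.03] shift [-0.07 -0.11  0.23] F [-1.1  0.2  0.9] t 6.5 q [ 0.39  0.37  1.51 -0.    1.26 -1.1 ]
```

View pics/d.png

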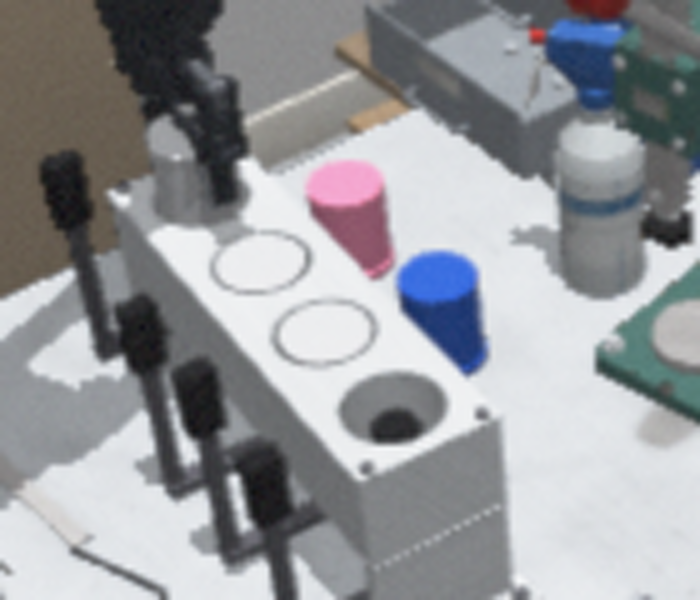

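Cup0 stands out at (185,165) between the fingers, and its grip is raised. Closing on it and lifting.

Emit:
servo_tool:
  increments:
    - [0, 0, 0, 0, 0, 0]
    - [0, 0, 0, 0, 0, 0]
    - [0, 0, 0, 0, 0, 0]
    - [0, 0, 0, 0, 0, 0]
    - [0, 0, -0.5, 0, 0, 0]
    - [0, 0, -1, 0, 0, 0]
    - [0, 0, -1.5, 0, 0, 0]
    - [0, 0, -2, 0, 0, 0]
    - [0, 0, -2, 0, 0, 0]
    - [0, 0, -3, 0, 0, 0]
    - [0, 0, -3, 0, 0, 0]
    - [0, 0, 0, 0, 0, 0]
  claw: 4
  newtons: 45

```text
clock: 7.8
tool_pos: [0.5335, 0.3471, 0.3195]
tcp_rot: [3.136, 0.009, 3.059]
ft_force: [1.4, -0.1, 0.4]
opening: 0.0555
grip_force: 49.4
```

```bash
python3 - <<'E'
from h import *
go([.44,.2,.31],[np.pi,-np.radians(35),np.pi+.02])
go([.44,.2,.31],[np.pi,np.radians(35),np.pi+.02])
for p in (35,-35):
    print(R.from_euler('xyz',[np.pi,np.radians(p),np.pi+.02]).as_matrix()[:,2])
import pickle
s=vision.get_image("scene");t=vision.get_image("top")
t0,s0=pickle.load(open("im0.pkl","rb"))
# rack shift check
g=lambda d:cv2.cvtColor(d["frame"],cv2.COLOR_RGB2GRAY)
m=cv2.matchTemplate(g(t)[185:275,280:445],g(t0)[200:262,297:432],cv2.TM_CCOEFF_NORMED);print(cv2.minMaxLoc(m))
E
```

```text
turn [ 2.09 35.5  -5.63] shift [  7.35 -14.52   6.31] F [ 1.4 -0.1  0.4] t 7.8 q [ 0.39  0.26  1.37  0.    1.5  -1.1 ]
turn [ -1.52 -34.43  -5.8 ] shift [  8.44 -14.52  -4.75] F [ 1.4 -0.1  0.4] t 7.8 q [ 0.39  0.26  1.37  0.    1.5  -1.1 ]
[ 0.57346172  0.01147076 -0.81915204]
[-0.57346172 -0.01147076 -0.81915204]
(-0.3523198068141937, 0.9995407462120056, (30, 25), (17, 15))
```

Emit:
servo_tool:
  increments:
    - [0, 0, 0, -0.25, -5.74, -0.97]
    - [0, 0, 0, -0.25, -5.74, -0.97]
    - [0, 0, 0, -0.25, -5.74, -0.97]
    - [0, 0, 0, -0.25, -5.74, -0.97]
    - [0, 0, 0, -0.25, -5.74, -0.97]
    - [0, 0, 0, -0.25, -5.74, -0.97]
    - [1.2, 0, -0.9, 0, 0, 0]
    - [2.5, 0, -1.7, 0, 0, 0]
    - [2.5, 0, -1.7, 0, 0, 0]
    - [2.5, 0, -1.7, 0, 0, 0]
    - [0, -2, 0, 0, 0, 0]
    - [0, -3, 0, 0, 0, 0]
    - [0, -4, 0, 0, 0, 0]
    - [0, -4, 0, 0, 0, 0]
    - [0, -4, 0, 0, 0, 0]
    - [0, -4, 0, 0, 0, 0]
    - [0, -4, 0, 0, 0, 0]
    - [0, -4, 0, 0, 0, 0]
    - [0, -3, 0, 0, 0, 0]
    - [0, 0, 0, 0, 0, 0]

```text
clock: 9.9
tool_pos: [0.432, 0.02, 0.3144]
tcp_rot: [-3.137, 0.601, -3.126]
ft_force: [0.2, 0.4, -0.7]
opening: 0.0559
grip_force: 49.4
```

Emit:
servo_tool:
  increments:
    - [0, -2, 0, 0, 0, 0]
    - [0, -3, 0, 0, 0, 0]
    - [0, -4, 0, 0, 0, 0]
    - [0, -4, 0, 0, 0, 0]
    - [0, -4, 0, 0, 0, 0]
    - [0, -4, 0, 0, 0, 0]
    - [0, -4, 0, 0, 0, 0]
    - [0, -4, 0, 0, 0, 0]
    - [0, -4, 0, 0, 0, 0]
    - [0, -4, 0, 0, 0, 0]
    - [0, -3, 0, 0, 0, 0]
    - [0, 0, 0, 0, 0, 0]
    - [0, 0, 0, 0, 0, 0]

```text
clock: 11.2
tool_pos: [0.4408, -0.375, 0.3155]
tcp_rot: [-3.14, 0.601, -3.119]
ft_force: [0.2, 0.0, -0.5]
opening: 0.0556
grip_force: 49.4
```

```bash
python3 - <<'E'
from h import *
go([.4555,-.3884,.1608],[np.pi,np.radians(35),np.pi+.02])
E
```

```text
turn [-0.01 -0.56  0.12] shift [ 7.69 -1.37 13.49] F [ 0.2  0.  -0.5] t 11.2 q [-1.21 -0.09  1.86  0.6   1.21 -2.97]
```

Emit:
servo_tool:
  increments:
    - [1.5, -0.4, 1.5, 0, -0.56, 0]
    - [2, -0.5, 3, 0, 0, 0]
    - [2, -0.5, 3, 0, 0, 0]
    - [1.2, 0, 3, 0, 0, 0]
    - [1, 0, 2, 0, 0, 0]
    - [0, 0, 1, 0, 0, 0]
    - [0, 0, 0, 0, 0, 0]
    - [0, 0, 0, 0, 0, 0]

```text
clock: 12.0
tool_pos: [0.4653, -0.3872, 0.1725]
tcp_rot: [3.14, 0.589, -3.137]
ft_force: [0.7, -1.2, -0.5]
opening: 0.0558
grip_force: 49.4
```

```bash
python3 - <<'E'
from h import *
go([.4555,-.3884,.1608],[np.pi,np.radians(35),np.pi+.02])
a=vision.get_image("scene"); b=vision.get_image("top")
crop(a,235,190,160,180,3,"pics/e.png");crop(b,290,180,160,180,3,"pics/f.png")
# gentle two-camera mosaic
cv2.imwrite("pics/g.png",cv2.resize(np.hstack([cv2.imread("pics/e.png"),cv2.imread("pics/f.png")]),(800,450)))
E
```

```text
turn [-0.4  -1.26 -0.71] shift [ 1.48 -0.1   0.39] F [ 0.7 -1.2 -0.5] t 12.0 q [-1.16  0.15  1.92  0.69  0.94 -3.12]
```

View pics/g.png

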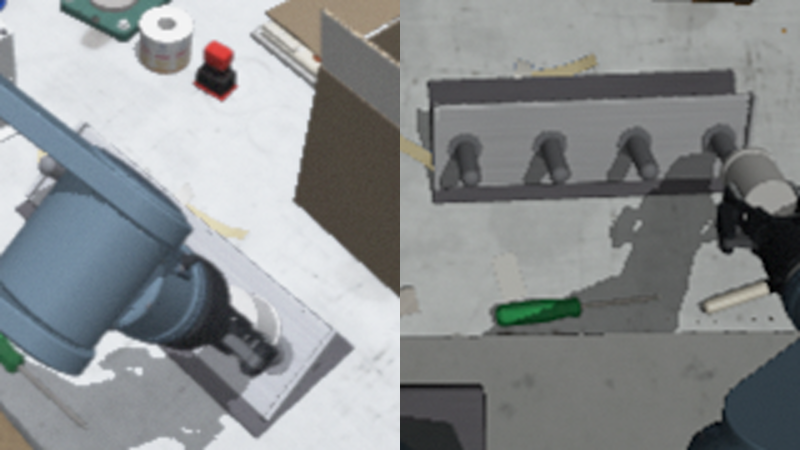

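The views show the cup just above peg3's tip, but q6 is at its limit. The cup is round, so I turn about the tool axis to free it.

Emit:
servo_tool:
  increments:
    - [0, 0, 0, 0, 0, 6]
    - [0, 0, 0, 0, 0, 6]
    - [0, 0, 0, 0, 0, 6]
    - [0, 0, 0, 0, 0, 6]
    - [0, 0, 0, 0, 0, 0]
    - [0, 0, 0, 0, 0, 0]

```text
clock: 12.7
tool_pos: [0.4646, -0.388, 0.1722]
tcp_rot: [2.877, 0.532, 2.657]
ft_force: [-0.4, 0.5, -2.1]
opening: 0.0559
grip_force: 49.4
```

```bash
cat >> h.py <<'E'
def peg(tcp_to_tip_mm, dome, twist=0, yaw=.02, tilt=35):
    "TCP target on the axis of a peg whose dome point is given, TCP at that distance past the tip"
    Rm=R.from_euler('xyz',[np.pi,np.radians(tilt),np.pi+yaw])
    a=-Rm.as_matrix()[:,2]
    go(np.array(dome)+a*(.010+tcp_to_tip_mm/1e3),(Rm*R.from_rotvec([0,0,np.radians(twist)])).as_euler('xyz'))
E
python3 - <<'E'
from h import *
s=arm.state();print(s["tool_pos"],s["tcp_rot"])
peg(65,[.4984,-.3876,.0994],24)
E
```

```text
[ 0.46461134 -0.38804445  0.17218113] [2.8770927  0.53217427 2.65652227]
turn [-0.96 -0.97 -0.64] shift [ 1.28 -0.59  0.4 ] F [-0.4  0.5 -2.1] t 12.7 q [-1.16  0.15  1.92  0.69  0.94 -2.7 ]
```

Emit:
servo_tool:
  increments:
    - [0.6, -0.3, 0, -0.96, -0.97, 0]
    - [0.7, -0.3, 0.4, 0, 0, 0]
    - [0, 0, 0, 0, 0, 0]
    - [0, 0, 1, 0, 0, 0]
    - [0, 0, 1, 0, 0, 0]
    - [0, 0, 1, 0, 0, 0]
    - [0, 0, 1, 0, 0, 0]
    - [0, 0, 1, 0, 0, 0]
    - [0, 0, 1, 0, 0, 0]
    - [0, 0, 0, 0, 0, 0]
    - [0, 0, 0, 0, 0, 0]

```text
clock: 13.8
tool_pos: [0.4896, -0.3867, 0.1104]
tcp_rot: [2.855, 0.546, 2.648]
ft_force: [-0.6, 0.4, -0.6]
opening: 0.0555
grip_force: 49.4
```

```bash
python3 - <<'E'
from h import *
peg(-17,[.4984,-.3876,.0994],24)
E
```

```text
turn [ 0.08 -0.09 -0.82] shift [-0.12 -0.07  2.1 ] F [-0.6  0.4 -0.6] t 13.8 q [-1.13  0.29  1.92  0.79  0.83 -2.8 ]
```

Free insertion; the cup is on the peg. Continue until contact.

Emit:
servo_tool:
  increments:
    - [0, 0, 0.6, 0, 0, 0]
    - [0, 0, 0.5, 0, 0, 0]
    - [0, 0, 0.3, 0, 0, 0]
    - [0, 0, 0.3, 0, 0, 0]
    - [0, 0, 0, 0, 0, 0]
    - [0, 0, 0, 0, 0, 0]

```text
clock: 14.4
tool_pos: [0.4993, -0.3868, 0.0968]
tcp_rot: [2.855, 0.547, 2.648]
ft_force: [0.3, 0.3, -0.5]
opening: 0.0558
grip_force: 49.4
```

Emit:
servo_tool:
  increments:
    - [0, 0, 0.2, 0, 0, 0]
    - [0, 0, 0.2, 0, 0, 0]
    - [0, 0, 0.1, 0, 0, 0]
    - [0, 0, 0, 0, 0, 0]

```text
clock: 14.8
tool_pos: [0.5021, -0.3866, 0.0926]
tcp_rot: [2.855, 0.546, 2.648]
ft_force: [-0.2, -0.2, -0.9]
opening: 0.0556
grip_force: 49.4
```

Emit:
servo_tool:
  increments:
    - [0, 0, 0.2, 0, 0, 0]
    - [0, 0, 0.2, 0, 0, 0]
    - [0, 0, 0, 0, 0, 0]

```text
clock: 15.1
tool_pos: [0.5045, -0.3867, 0.0894]
tcp_rot: [2.855, 0.547, 2.648]
ft_force: [0.2, -0.5, -1.7]
opening: 0.0552
grip_force: 49.5
```

Emit:
servo_tool:
  increments:
    - [0, 0, 0.15, 0, 0, 0]
    - [0, 0, 0.15, 0, 0, 0]
    - [0, 0, 0, 0, 0, 0]

```text
clock: 15.4
tool_pos: [0.5061, -0.3873, 0.0891]
tcp_rot: [2.856, 0.549, 2.649]
ft_force: [-13.5, 4.9, 17.9]
opening: 0.0555
grip_force: 51.1
```

Emit:
servo_tool:
  increments:
    - [0, 0, 0, 0, 0, 0]
    - [0, 0, 0, 0, 0, 0]
    - [0, 0, 0, 0, 0, 0]
    - [0, 0, 0, 0, 0, 0]
    - [0, 0, -1, 0, 0, 0]
    - [0, 0, -2, 0, 0, 0]
    - [0, 0, -3, 0, 0, 0]
    - [0, 0, -3, 0, 0, 0]
    - [0, 0, -3, 0, 0, 0]
    - [0, 0, -3, 0, 0, 0]
    - [0, 0, -3, 0, 0, 0]
    - [-2, 0, -2, 0, 0, 0]
    - [-2, 0, -1, 0, 0, 0]
    - [0, 0, 0, 0, 0, 0]
  claw: 7.5

```text
clock: 16.8
tool_pos: [0.4164, -0.4076, 0.2839]
tcp_rot: [2.861, 0.552, 2.65]
ft_force: [-0.4, -1.1, 0.8]
opening: 0.0751
grip_force: 0.0
```

```bash
python3 - <<'E'
from h import *
go([.43,-.1,.30],[np.pi,0,np.pi-.084])
go([.4406,.27,.26],[np.pi,0,np.pi-.084])
b=vision.get_image("top")
crop(b,290,190,150,80,5,"pics/i.png")
E
```

```text
turn [  9.04  34.06 -18.16] shift [ 1.23 30.77 -1.61] F [-0.4 -1.1  0.8] t 16.8 q [-1.29 -0.03  1.87  0.64  1.19 -2.66]
turn [  9.04  34.06 -18.16] shift [ 3.27 67.73  2.39] F [-0.4 -1.1  0.8] t 16.8 q [-1.29 -0.03  1.87  0.64  1.19 -2.66]
```

View pics/i.png

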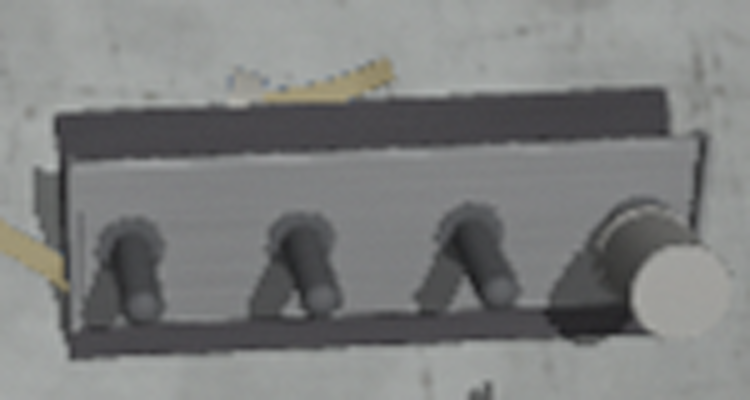

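Cup0 is seated on peg3 (end face at 680,292; mouth close to the panel), and the rack is unmoved. Back to grip1.

Emit:
servo_tool:
  increments:
    - [0, 0, 0, 1.81, 6.81, -3.63]
    - [0, 0, 0, 1.81, 6.81, -3.63]
    - [0, 0, 0, 1.81, 6.81, -3.63]
    - [0, 0, 0, 1.81, 6.81, -3.63]
    - [0, 0, 0, 1.81, 6.81, -3.63]
    - [0, 2, 0, 0, 0, 0]
    - [0, 4, 0, 0, 0, 0]
    - [0, 4, 0, 0, 0, 0]
    - [0, 4, 0, 0, 0, 0]
    - [0, 4, 0, 0, 0, 0]
    - [0, 4, 0, 0, 0, 0]
    - [0, 4, 0, 0, 0, 0]
    - [0, 4, 0, 0, 0, 0]
    - [0, 4, 0, 0, 0, 0]
    - [0, 4, 0, 0, 0, 0]
    - [0, 4, 0, 0, 0, 0]
    - [0, 4, 0, 0, 0, 0]
    - [0, 4, 0, 0, 0, 0]
    - [0, 4, 0, 0, 0, 0]
    - [0, 3, 0, 0, 0, 0]
  claw: 5
  newtons: 80

```text
clock: 18.85
tool_pos: [0.4617, 0.1645, 0.2816]
tcp_rot: [3.136, -0.006, 3.06]
ft_force: [-0.0, -0.5, -0.6]
opening: 0.0499
grip_force: 0.0
```

Emit:
servo_tool:
  increments:
    - [0.8, 3, 0, 0, 0, 0]
    - [0.8, 3, 0, 0, 0, 0]
    - [0.8, 2.5, 0, 0, 0, 0]
    - [0.8, 2, 0, 0, 0, 0]
    - [0, 0, 0, 0, 0, 0]
    - [0, 0, 0, 0, 0, 0]

```text
clock: 19.45
tool_pos: [0.4393, 0.2695, 0.2827]
tcp_rot: [3.137, -0.005, 3.06]
ft_force: [0.2, 0.6, -0.3]
opening: 0.0501
grip_force: 0.0
```

```bash
python3 - <<'E'
from h import *
go([.4412,.2697,.146],[np.pi,0,np.pi-.084])
E
```

```text
turn [ 0.26 -0.3   0.12] shift [-0.19  0.04 13.67] F [ 0.2  0.6 -0.3] t 19.4 q [ 0.32  0.02  1.71  0.01  1.41 -1.17]
```

Emit:
servo_tool:
  increments:
    - [-0.1, 0, 1.5, 0.26, -0.3, 0]
    - [0, 0, 2.5, 0, 0, 0]
    - [0, 0, 2.5, 0, 0, 0]
    - [0, 0, 2.5, 0, 0, 0]
    - [0, 0, 2, 0, 0, 0]
    - [0, 0, 1.5, 0, 0, 0]
    - [0, 0, 1.2, 0, 0, 0]
    - [0, 0, 0, 0, 0, 0]

```text
clock: 20.25
tool_pos: [0.4405, 0.2687, 0.1452]
tcp_rot: [-3.142, -0.001, 3.057]
ft_force: [-0.7, -0.6, 0.3]
opening: 0.05
grip_force: 0.0
```

Emit:
servo_tool:
  increments:
    - [0, 0, 0, 0, 0, 0]
    - [0, 0, 0, 0, 0, 0]
    - [0, 0, 0, 0, 0, 0]
    - [0, 0, 0, 0, 0, 0]
    - [0, 0, 0, 0, 0, 0]
    - [0, 0, 0, 0, 0, 0]
  claw: 0

```text
clock: 20.85
tool_pos: [0.4424, 0.2696, 0.1483]
tcp_rot: [3.14, 0.004, 3.058]
ft_force: [-0.3, -5.1, 4.9]
opening: 0.0148
grip_force: 78.5
```

Emit:
servo_tool:
  increments:
    - [0, 0, -0.3, 0, 0, 0]
    - [0, 0, -0.6, 0, 0, 0]
    - [0, 0, -0.6, 0, 0, 0]
    - [0, 0, -0.6, 0, 0, 0]
    - [0, 0, -0.6, 0, 0, 0]
    - [0, 0, -0.6, 0, 0, 0]
    - [0, 0, -0.6, 0, 0, 0]
    - [0, 0, -0.6, 0, 0, 0]
    - [0, 0, -0.5, 0, 0, 0]
    - [0, 0, -0.3, 0, 0, 0]
    - [0, 0, 0, 0, 0, 0]
    - [0, 0, 0, 0, 0, 0]

```text
clock: 22.05
tool_pos: [0.4423, 0.2696, 0.2002]
tcp_rot: [3.14, 0.004, 3.058]
ft_force: [4.9, -3.4, -4.3]
opening: 0.0149
grip_force: 79.1
```

Emit:
servo_tool:
  increments:
    - [0, 0, -0.3, 0, 0, 0]
    - [0, 0, 0, 0, 0, 0]

```text
clock: 22.25
tool_pos: [0.4423, 0.2696, 0.2029]
tcp_rot: [3.14, 0.004, 3.058]
ft_force: [4.6, -2.1, -5.4]
opening: 0.0152
grip_force: 78.9
```

Emit:
servo_tool:
  increments:
    - [0, 0, -0.25, 0, 0, 0]
    - [0, 0, -0.1, 0, 0, 0]
    - [0, 0, 0, 0, 0, 0]

```text
clock: 22.55
tool_pos: [0.4423, 0.2696, 0.2062]
tcp_rot: [3.14, 0.004, 3.058]
ft_force: [5.3, -2.9, -8.1]
opening: 0.0149
grip_force: 78.7
```

```bash
python3 - <<'E'
from h import *
go([.5262,.2630,.182],[np.pi,0,np.pi-.084])
E
```

```text
turn [0.09 0.25 0.  ] shift [-8.41  0.04  2.42] F [ 5.3 -2.9 -8.1] t 22.6 q [ 0.32  0.09  1.79 -0.    1.25 -1.17]
```

Emit:
servo_tool:
  increments:
    - [0, 0, 0, 0, 0, 0]
    - [0, 0, 0, 0, 0, 0]
    - [0, 0, 0, 0, 0, 0]
    - [0, 0, -1, 0, 0.25, 0]
    - [0, 0, -2, 0, 0, 0]
    - [0, 0, -2, 0, 0, 0]
    - [0, 0, -1.5, 0, 0, 0]
    - [-2, 0, 0, 0, 0, 0]
    - [-2.4, 0, 0, 0, 0, 0]
    - [-2, 0, 0, 0, 0, 0]
    - [-2, 0, 0, 0, 0, 0]
    - [0, 0, 2, 0, 0, 0]
    - [0, 0, 2, 0, 0, 0]
    - [0, 0, 2, 0, 0, 0]
    - [0, 0, 1.5, 0, 0, 0]
    - [0, 0, 1, 0, 0, 0]
    - [0, 0, 0.5, 0, 0, 0]
    - [0, 0, 0, 0, 0, 0]
  claw: 7.5

```text
clock: 24.35
tool_pos: [0.5251, 0.2631, 0.1815]
tcp_rot: [3.14, -0.002, 3.058]
ft_force: [0.1, 0.4, -0.2]
opening: 0.0751
grip_force: 0.0
```

Emit:
servo_tool:
  increments:
    - [0, 0, 0, 0, 0, 0]
    - [0, 0, 0, 0, 0, 0]
    - [0, 0, 0, 0, 0, 0]
    - [0, 0, 0, 0, 0, 0]
  claw: 4
  newtons: 45

```text
clock: 24.75
tool_pos: [0.5258, 0.263, 0.1826]
tcp_rot: [3.139, -0.0, 3.058]
ft_force: [-0.7, -1.1, 2.5]
opening: 0.0567
grip_force: 47.9
```

Emit:
servo_tool:
  increments:
    - [0, 0, -0.5, 0, 0, 0]
    - [0, 0, -1, 0, 0, 0]
    - [0, 0, -1.5, 0, 0, 0]
    - [0, 0, -2, 0, 0, 0]
    - [0, 0, -2, 0, 0, 0]
    - [0, 0, -3, 0, 0, 0]
    - [0, 0, -3, 0, 0, 0]
    - [0, 0, 0, 0, 0, 0]

```text
clock: 25.55
tool_pos: [0.5275, 0.2637, 0.3185]
tcp_rot: [3.136, 0.008, 3.058]
ft_force: [-0.3, -0.0, 0.5]
opening: 0.0564
grip_force: 48.2
```

```bash
cat >> h.py <<'E'
def rackshift():
    import pickle
    t0,_=pickle.load(open("im0.pkl","rb"));t=vision.get_image("top")
    g=lambda d:cv2.cvtColor(d["frame"],cv2.COLOR_RGB2GRAY)
    m=cv2.matchTemplate(g(t)[160:300,250:470],g(t0)[200:262,297:400],cv2.TM_CCOEFF_NORMED);_,v,_,l=cv2.minMaxLoc(m)
    print("rack px shift",l[0]-47,l[1]-40,round(v,3)); return t
E
python3 - <<'E'
from h import *
rackshift()
peg(65,[.4964,-.2876,.0994],24)
E
```

```text
rack px shift 0 0 0.988
turn [ -8.79 -33.75  17.45] shift [ -7.97 -56.69   7.85] F [-0.7  0.2 -1.2] t 25.6 q [ 0.26  0.16  1.5   0.    1.48 -1.23]
```

Emit:
servo_tool:
  increments:
    - [0, 0, 0, -0.25, -5.74, -0.97]
    - [0, 0, 0, -0.25, -5.74, -0.97]
    - [0, 0, 0, -0.25, -5.74, -0.97]
    - [0, 0, 0, -0.25, -5.74, -0.97]
    - [0, 0, 0, -0.25, -5.74, -0.97]
    - [0, 0, 0, -0.25, -5.74, -0.97]
    - [1.2, 0, -0.9, 0, 0, 0]
    - [2.5, 0, -1.7, 0, 0, 0]
    - [2.5, 0, -1.7, 0, 0, 0]
    - [2.5, 0, -1.7, 0, 0, 0]
    - [0, -2, 0, 0, 0, 0]
    - [0, -3, 0, 0, 0, 0]
    - [0, -4, 0, 0, 0, 0]
    - [0, -4, 0, 0, 0, 0]
    - [0, -4, 0, 0, 0, 0]
    - [0, -4, 0, 0, 0, 0]
    - [0, -4, 0, 0, 0, 0]
    - [0, -4, 0, 0, 0, 0]
    - [0, -4, 0, 0, 0, 0]
    - [0, -3, 0, 0, 0, 0]

```text
clock: 27.6
tool_pos: [0.426, -0.1014, 0.3125]
tcp_rot: [-3.138, 0.6, -3.123]
ft_force: [1.2, 0.2, -1.3]
opening: 0.0568
grip_force: 48.3
```

Emit:
servo_tool:
  increments:
    - [0, -3, 0, 0, 0, 6]
    - [0, -3, 0, 0, 0, 6]
    - [0, -3, 0, 0, 0, 6]
    - [0, -3, 0, 0, 0, 6]
    - [0, 0, 0, 0, 0, 0]
    - [0, 0, 0, 0, 0, 0]

```text
clock: 28.2
tool_pos: [0.4132, -0.2171, 0.3019]
tcp_rot: [2.872, 0.541, 2.667]
ft_force: [0.2, 1.2, -1.0]
opening: 0.0569
grip_force: 48.4
```

```bash
python3 - <<'E'
from h import *
peg(65,[.4964,-.2876,.0994],24)
E
```

```text
turn [-0.36 -0.6  -0.  ] shift [ 1.55 -8.59 13.78] F [ 0.2  1.2 -1. ] t 28.2 q [-1.1  -0.45  2.16  0.57  1.21 -2.42]
```

Emit:
servo_tool:
  increments:
    - [0.3, -1.5, 0, -0.36, -0.6, 0]
    - [0.4, -2.4, 1, 0, 0, 0]
    - [0.4, -2.4, 2, 0, 0, 0]
    - [0.4, -2.3, 2, 0, 0, 0]
    - [0, 0, 2.5, 0, 0, 0]
    - [0, 0, 2.5, 0, 0, 0]
    - [0, 0, 2.5, 0, 0, 0]
    - [0, 0, 1.2, 0, 0, 0]
    - [0, 0, 0, 0, 0, 0]
    - [0, 0, 0, 0, 0, 0]

```text
clock: 29.2
tool_pos: [0.4543, -0.288, 0.1634]
tcp_rot: [2.865, 0.553, 2.667]
ft_force: [0.4, 0.2, -0.8]
opening: 0.0568
grip_force: 48.4
```

```bash
python3 - <<'E'
from h import *
t=vision.get_image("top")
import pickle
t0,_=pickle.load(open("im0.pkl","rb"))
g=lambda d:cv2.cvtColor(d["frame"],cv2.COLOR_RGB2GRAY)
m=cv2.matchTemplate(g(t)[190:270,280:380],g(t0)[200:262,297:350],cv2.TM_CCOEFF_NORMED);print(cv2.minMaxLoc(m)[1::2])
peg(65,[.4964,-.2876,.0994],24)
E
```

```text
(0.986283540725708, (17, 10))
turn [-0.02  0.11  0.19] shift [ 0.23 -0.08  0.2 ] F [ 0.   0.5 -0.8] t 29.2 q [-1.1  -0.02  2.14  0.74  0.88 -2.72]
```

Emit:
servo_tool:
  increments:
    - [0.2, -0.1, 0.2, 0, 0, 0]
    - [0, 0, 1, 0, 0, 0]
    - [0, 0, 1.3, 0, 0, 0]
    - [0, 0, 1.3, 0, 0, 0]
    - [0, 0, 1.3, 0, 0, 0]
    - [0, 0, 1.2, 0, 0, 0]
    - [0, 0, 1, 0, 0, 0]
    - [0, 0, 0.6, 0, 0, 0]
    - [0, 0, 0.3, 0, 0, 0]
    - [0, 0, 0, 0, 0, 0]
    - [0, 0, 0, 0, 0, 0]

```text
clock: 30.35
tool_pos: [0.4992, -0.2887, 0.095]
tcp_rot: [2.866, 0.554, 2.665]
ft_force: [0.0, -0.4, -0.7]
opening: 0.0567
grip_force: 48.4
```

Emit:
servo_tool:
  increments:
    - [0, 0, 0.2, 0, 0, 0]
    - [0, 0, 0.2, 0, 0, 0]
    - [0, 0, 0, 0, 0, 0]

```text
clock: 30.65
tool_pos: [0.5015, -0.2884, 0.0914]
tcp_rot: [2.865, 0.553, 2.665]
ft_force: [-0.8, -0.4, -1.5]
opening: 0.0567
grip_force: 48.4
```

Emit:
servo_tool:
  increments:
    - [0, 0, 0.15, 0, 0, 0]
    - [0, 0, 0.15, 0, 0, 0]
    - [0, 0, 0, 0, 0, 0]

```text
clock: 30.95
tool_pos: [0.5028, -0.2886, 0.0902]
tcp_rot: [2.866, 0.554, 2.666]
ft_force: [-22.8, 5.1, 22.7]
opening: 0.0566
grip_force: 51.5
```

Emit:
servo_tool:
  increments:
    - [0, 0, 0, 0, 0, 0]
    - [0, 0, 0, 0, 0, 0]
    - [0, 0, 0, 0, 0, 0]
    - [0, 0, 0, 0, 0, 0]
    - [0, 0, -1, 0, 0, 0]
    - [0, 0, -2, 0, 0, 0]
    - [0, 0, -3, 0, 0, 0]
    - [0, 0, -3, 0, 0, 0]
    - [0, 0, -3, 0, 0, 0]
    - [0, 0, -3, 0, 0, 0]
    - [0, 0, -3, 0, 0, 0]
    - [-2, 0, -2, 0, 0, 0]
    - [-2, 0, -1, 0, 0, 0]
    - [0, 0, 0, 0, 0, 0]
  claw: 7.2

```text
clock: 32.35
tool_pos: [0.4134, -0.3082, 0.2856]
tcp_rot: [2.871, 0.558, 2.667]
ft_force: [0.1, 0.3, 0.1]
opening: 0.0721
grip_force: 0.0
```

```bash
python3 - <<'E'
from h import *
go([.4343,.1880,.28],[np.pi,0,np.pi-.084])
b=vision.get_image("top")
crop(b,290,190,150,80,5,"pics/j.png")
E
```

```text
turn [  8.68  34.26 -17.35] shift [ 2.08 49.62  0.56] F [0.1 0.3 0.1] t 32.4 q [-1.22 -0.24  2.06  0.63  1.18 -2.6 ]
```

View pics/j.png

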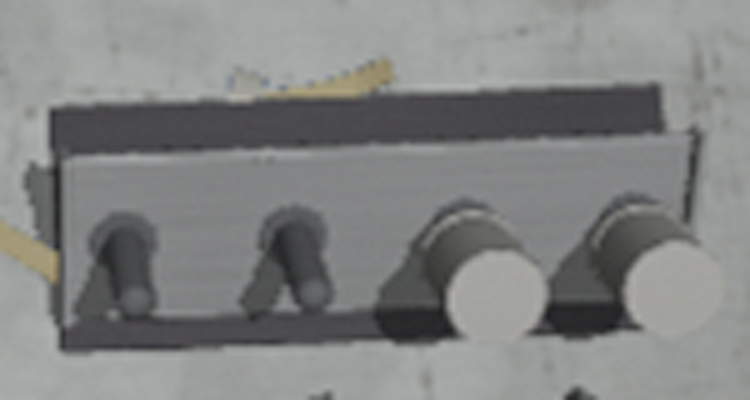

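Both cups sit on pegs 3 and 2. The rack has moved slightly, about 1.4 px left and 1 px up, so I will re-measure it. On to grip2.

Emit:
servo_tool:
  increments:
    - [0, 0, 0, 1.74, 6.85, -3.47]
    - [0, 0, 0, 1.74, 6.85, -3.47]
    - [0, 0, 0, 1.74, 6.85, -3.47]
    - [0, 0, 0, 1.74, 6.85, -3.47]
    - [0, 0, 0, 1.74, 6.85, -3.47]
    - [0, 2, 0, 0, 0, 0]
    - [0, 4, 0, 0, 0, 0]
    - [0, 4, 0, 0, 0, 0]
    - [0, 4, 0, 0, 0, 0]
    - [0, 4, 0, 0, 0, 0]
    - [0, 4, 0, 0, 0, 0]
    - [0, 4, 0, 0, 0, 0]
    - [0, 4, 0, 0, 0, 0]
    - [0, 4, 0, 0, 0, 0]
    - [0.4, 4, 0, 0, 0, 0]
    - [0.4, 4, 0, 0, 0, 0]
    - [0.4, 4, 0, 0, 0, 0]
    - [0.4, 2.5, 0, 0, 0, 0]
    - [0.4, 1, 0, 0, 0, 0]
    - [0, 0, 0, 0, 0, 0]
  claw: 5
  newtons: 80

```text
clock: 34.4
tool_pos: [0.4322, 0.1895, 0.2838]
tcp_rot: [3.135, -0.005, 3.06]
ft_force: [0.7, -0.6, 0.9]
opening: 0.0503
grip_force: 0.0
```

```bash
python3 - <<'E'
from h import *
go([.4350,.1880,.146],[np.pi,0,np.pi-.084])
E
```

```text
turn [ 0.36 -0.28  0.16] shift [-0.29 -0.13 13.78] F [ 0.7 -0.6  0.9] t 34.4 q [ 0.16 -0.09  1.81  0.01  1.42 -1.33]
```

Emit:
servo_tool:
  increments:
    - [-0.2, -0.2, 1.5, 0.36, -0.28, 0]
    - [0, 0, 2.5, 0, 0, 0]
    - [0, 0, 2.5, 0, 0, 0]
    - [0, 0, 2.5, 0, 0, 0]
    - [0, 0, 2, 0, 0, 0]
    - [0, 0, 1.5, 0, 0, 0]
    - [0, 0, 1.2, 0, 0, 0]
    - [0, 0, 0, 0, 0, 0]

```text
clock: 35.2
tool_pos: [0.4347, 0.1854, 0.1461]
tcp_rot: [-3.14, -0.002, 3.057]
ft_force: [0.2, 0.0, 0.4]
opening: 0.05
grip_force: 0.0
```

Emit:
servo_tool:
  increments:
    - [0, 0, 0, 0, 0, 0]
    - [0, 0, 0, 0, 0, 0]
    - [0, 0, 0, 0, 0, 0]
    - [0, 0, 0, 0, 0, 0]
    - [0, 0, 0, 0, 0, 0]
    - [0, 0, 0, 0, 0, 0]
  claw: 0

```text
clock: 35.8
tool_pos: [0.4369, 0.1876, 0.149]
tcp_rot: [3.14, 0.004, 3.058]
ft_force: [1.7, 4.9, 0.4]
opening: 0.0152
grip_force: 78.6
```

Emit:
servo_tool:
  increments:
    - [0, 0, -0.3, 0, 0, 0]
    - [0, 0, -0.6, 0, 0, 0]
    - [0, 0, -0.6, 0, 0, 0]
    - [0, 0, -0.6, 0, 0, 0]
    - [0, 0, -0.6, 0, 0, 0]
    - [0, 0, -0.6, 0, 0, 0]
    - [0, 0, -0.6, 0, 0, 0]
    - [0, 0, -0.6, 0, 0, 0]
    - [0, 0, -0.5, 0, 0, 0]
    - [0, 0, -0.3, 0, 0, 0]
    - [0, 0, 0, 0, 0, 0]
    - [0, 0, 0, 0, 0, 0]

```text
clock: 37.0
tool_pos: [0.4368, 0.1876, 0.2015]
tcp_rot: [3.14, 0.005, 3.058]
ft_force: [3.3, 5.9, -4.3]
opening: 0.0154
grip_force: 79.0
```

Emit:
servo_tool:
  increments:
    - [0, 0, -0.3, 0, 0, 0]
    - [0, 0, 0, 0, 0, 0]

```text
clock: 37.2
tool_pos: [0.4368, 0.1876, 0.2019]
tcp_rot: [3.139, 0.004, 3.058]
ft_force: [13.9, 8.3, -24.1]
opening: 0.0147
grip_force: 81.5
```

```bash
python3 - <<'E'
from h import *
go([.5192,.1812,.182],[np.pi,0,np.pi-.084])
E
```

```text
turn [0.13 0.25 0.02] shift [-8.26  0.05  1.99] F [ 13.9   8.3 -24.1] t 37.2 q [ 0.15  0.    1.9   0.    1.24 -1.33]
```

Emit:
servo_tool:
  increments:
    - [0, 0, 0, 0, 0, 0]
    - [0, 0, 0, 0, 0, 0]
    - [0, 0, 0, 0, 0, 0]
    - [0, 0, -1, 0, 0.25, 0]
    - [0, 0, -2, 0, 0, 0]
    - [0, 0, -2, 0, 0, 0]
    - [0, 0, -1.5, 0, 0, 0]
    - [-2, 0, 0, 0, 0, 0]
    - [-2.4, 0, 0, 0, 0, 0]
    - [-2, 0, 0, 0, 0, 0]
    - [-2, 0, 0, 0, 0, 0]
    - [0, 0, 2, 0, 0, 0]
    - [0, 0, 2, 0, 0, 0]
    - [0, 0, 2, 0, 0, 0]
    - [0, 0, 1.5, 0, 0, 0]
    - [0, 0, 0.8, 0, 0, 0]
    - [0, 0, 0.3, 0, 0, 0]
    - [0, 0, 0, 0, 0, 0]
  claw: 7.5

```text
clock: 39.0
tool_pos: [0.5198, 0.1797, 0.183]
tcp_rot: [-3.141, -0.002, 3.058]
ft_force: [0.2, 0.3, 0.2]
opening: 0.0748
grip_force: 0.0
```

Emit:
servo_tool:
  increments:
    - [0, 0, 0, 0, 0, 0]
    - [0, 0, 0, 0, 0, 0]
    - [0, 0, 0, 0, 0, 0]
    - [0, 0, 0, 0, 0, 0]
  claw: 4
  newtons: 45

```text
clock: 39.4
tool_pos: [0.5202, 0.1798, 0.1835]
tcp_rot: [3.142, -0.001, 3.058]
ft_force: [1.2, 0.9, 3.2]
opening: 0.0549
grip_force: 49.6
```

Emit:
servo_tool:
  increments:
    - [0, 0, -0.5, 0, 0, 0]
    - [0, 0, -1, 0, 0, 0]
    - [0, 0, -1.5, 0, 0, 0]
    - [0, 0, -2, 0, 0, 0]
    - [0, 0, -2, 0, 0, 0]
    - [0, 0, -3, 0, 0, 0]
    - [0, 0, -3, 0, 0, 0]
    - [0, 0, 0, 0, 0, 0]

```text
clock: 40.2
tool_pos: [0.5221, 0.18, 0.3191]
tcp_rot: [3.14, 0.007, 3.058]
ft_force: [1.3, -0.1, -1.1]
opening: 0.0547
grip_force: 49.2
```

```bash
python3 - <<'E'
from h import *
s=arm.state();print(s["tool_pos"],s["tcp_rot"],s["opening"])
import pickle
a=vision.get_image("top");pickle.dump(a,open("t3.pkl","wb"))
crop(a,290,190,150,80,5,"pics/k.png")
t0,_=pickle.load(open("im0.pkl","rb"))
g=lambda d:cv2.cvtColor(cv2.resize(d["frame"],None,fx=5,fy=5,interpolation=cv2.INTER_CUBIC),cv2.COLOR_RGB2GRAY)
# peg1 and peg0 patches
for x0,x1 in [(339,360),(304,325)]:
  m=cv2.matchTemplate(g(a)[5*220:5*265,5*(x0-12):5*(x1+12)],g(t0)[5*230:5*255,5*x0:5*x1],cv2.TM_CCOEFF_NORMED);_,v,_,l=cv2.minMaxLoc(m);print((l[0]-60)/5,(l[1]-50)/5,v)
E
```

```text
[0.52209162 0.18000411 0.31911122] [3.14018499 0.00705054 3.0584746 ] 0.05465418348467777
-6.6 -4.6 0.9797689914703369
-6.4 -5.4 0.966818630695343
```

View pics/k.png

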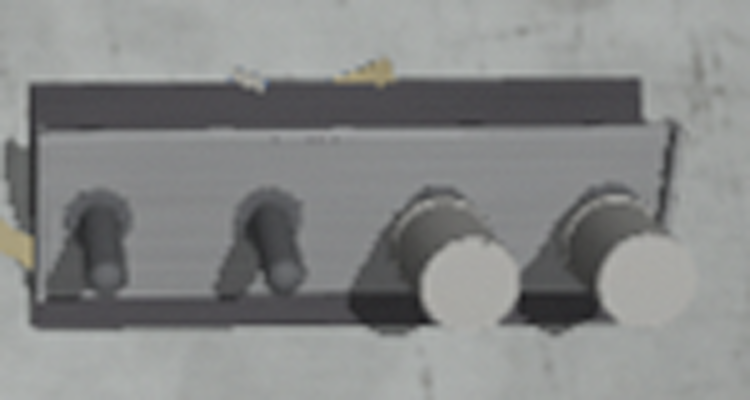

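The rack was knocked: peg1's tip is now at crop (285,275) and peg0's at (106,275). Both hung cups are still seated. Recomputing peg1.

```bash
python3 - <<'E'
from h import *
import pickle
a=pickle.load(open("t3.pkl","rb"))
t0,_=pickle.load(open("im0.pkl","rb"))
old=np.array([.4944,-.1876,.0994]); u=proj(t0,old)[0]; print(u)
new=at_z(a,u+[-6.6,-4.6],.0994); print(new)
u0=proj(t0,[.4924,-.0876,.0994])[0]; p0=at_z(a,u0+[-6.4,-5.4],.0994);print(p0, np.arctan2(-(p0-new)[0],(p0-new)[1]))
peg(65,new,24,yaw=0)
E
```

```text
[353.65992916 249.10236445]
[ 0.50744027 -0.1695756   0.0994    ]
[ 0.50765092 -0.07004724  0.0994    ] -0.0021165685829023567
turn [ -8.66 -33.86  18.63] shift [ -1.82 -37.44   9.49] F [ 0.7  0.  -1.6] t 40.2 q [ 0.12  0.08  1.59 -0.    1.48 -1.37]
```

Emit:
servo_tool:
  increments:
    - [0, 0, 0, -0.2, -5.8, -0.75]
    - [0, 0, 0, -0.2, -5.8, -0.75]
    - [0, 0, 0, -0.2, -5.8, -0.75]
    - [0, 0, 0, -0.2, -5.8, -0.75]
    - [0, 0, 0, -0.2, -5.8, -0.75]
    - [0, 0, 0, -0.2, -5.8, -0.75]
    - [1.2, 0, -0.9, 0, 0, 0]
    - [2.5, 0, -1.7, 0, 0, 0]
    - [2.5, 0, -1.7, 0, 0, 0]
    - [2.5, 0, -1.7, 0, 0, 0]
    - [0, -2, 0, 0, 0, 0]
    - [0, -3, 0, 0, 0, 0]
    - [0, -4, 0, 0, 0, 0]
    - [0, -4, 0, 0, 0, 0]
    - [0, -4, 0, 0, 0, 6]
    - [0, -4, 0, 0, 0, 6]
    - [0, -3, 0, 0, 0, 6]
    - [0, -2, 0, 0, 0, 6]
    - [0, 0, 0, 0, 0, 0]
    - [0, 0, 0, 0, 0, 0]

```text
clock: 42.25
tool_pos: [0.3993, -0.0781, 0.3033]
tcp_rot: [2.872, 0.547, 2.644]
ft_force: [-0.4, 1.0, -2.0]
opening: 0.0545
grip_force: 49.2
```

```bash
python3 - <<'E'
from h import *
peg(65,[.5066,-.1715,.0994],24,yaw=0)
E
```

```text
turn [-0.42 -0.25 -0.05] shift [-1.14 -9.71 15.35] F [-0.4  1.  -2. ] t 42.2 q [-0.84 -0.77  2.32  0.47  1.2  -2.07]
```

Emit:
servo_tool:
  increments:
    - [-0.2, -1.5, 0, -0.42, -0.25, 0]
    - [-0.2, -2, 1, 0, 0, 0]
    - [-0.3, -2, 2, 0, 0, 0]
    - [-0.3, -2, 2, 0, 0, 0]
    - [0, -1.9, 2.5, 0, 0, 0]
    - [0, 0, 2.5, 0, 0, 0]
    - [0, 0, 2.5, 0, 0, 0]
    - [0, 0, 1.5, 0, 0, 0]
    - [0, 0, 0, 0, 0, 0]
    - [0, 0, 0, 0, 0, 0]

```text
clock: 43.25
tool_pos: [0.4566, -0.1662, 0.1727]
tcp_rot: [2.863, 0.552, 2.647]
ft_force: [0.0, 0.0, -1.3]
opening: 0.0551
grip_force: 49.1
```

```bash
python3 - <<'E'
from h import *
peg(65,[.5074,-.1696,.0994],24,yaw=0)
a=vision.get_image("top");s=vision.get_image("scene")
crop(a,290,170,160,110,5,"pics/l.png")
import pickle
b=pickle.load(open("t3.pkl","rb"))
print("peg0 diff", np.abs(a["frame"][225:260,295:325].astype(int)-b["frame"][225:260,295:325]).mean())
E
```

```text
turn [ 0.15 -0.04  0.15] shift [-0.1  -0.32  1.41] F [ 0.   0.  -1.3] t 43.2 q [-0.9  -0.24  2.31  0.68  0.8  -2.47]
peg0 diff 5.526031746031746
```

View pics/l.png

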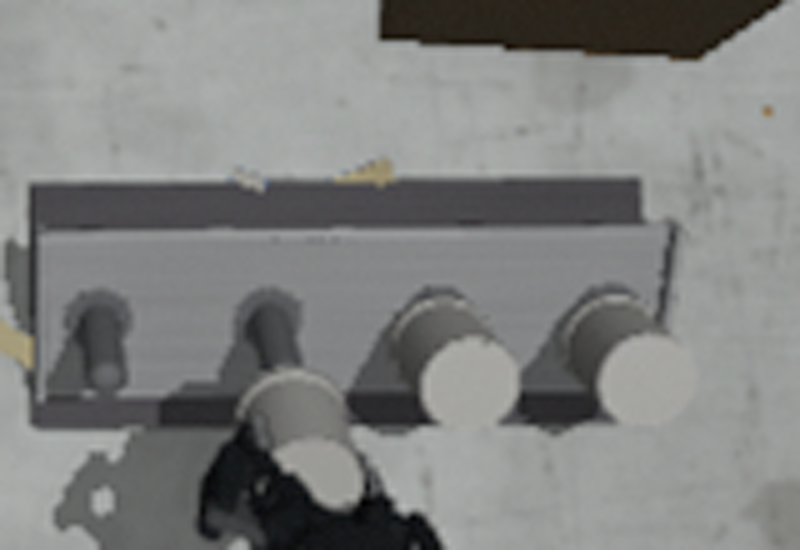

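The cup's mouth (290,395) is aligned with peg1's tip (285,375), and the rack is still. Insert.

Emit:
servo_tool:
  increments:
    - [-0.1, -0.3, 0.4, 0, 0, 0]
    - [0, 0, 1, 0, 0, 0]
    - [0, 0, 1, 0, 0, 0]
    - [0, 0, 1.3, 0, 0, 0]
    - [0, 0, 1.3, 0, 0, 0]
    - [0, 0, 1.3, 0, 0, 0]
    - [0, 0, 1.2, 0, 0, 0]
    - [0, 0, 1, 0, 0, 0]
    - [0, 0, 0.6, 0, 0, 0]
    - [0, 0, 0.3, 0, 0, 0]
    - [0, 0, 0, 0, 0, 0]
    - [0, 0, 0, 0, 0, 0]

```text
clock: 44.55
tool_pos: [0.5101, -0.1714, 0.096]
tcp_rot: [2.863, 0.553, 2.643]
ft_force: [0.2, 0.2, -1.5]
opening: 0.0547
grip_force: 49.1
```

```bash
python3 - <<'E'
from h import *
peg(-22,[.5074,-.1696,.0994],24,yaw=0)
E
```

```text
turn [ 0.02  0.1  -0.02] shift [0.09 0.15 0.77] F [ 0.2  0.2 -1.5] t 44.5 q [-0.79  0.08  2.23  0.88  0.56 -2.64]
```

Emit:
servo_tool:
  increments:
    - [0, 0.1, 0.2, 0, 0, 0]
    - [0, 0, 0.2, 0, 0, 0]
    - [0, 0, 0.15, 0, 0, 0]
    - [0, 0, 0.1, 0, 0, 0]
    - [0, 0, 0, 0, 0, 0]

```text
clock: 45.05
tool_pos: [0.5141, -0.1701, 0.0904]
tcp_rot: [2.863, 0.552, 2.643]
ft_force: [0.2, -0.3, -1.4]
opening: 0.055
grip_force: 49.1
```

Emit:
servo_tool:
  increments:
    - [0, 0, 0, 0, 0, 0]
    - [0, 0, 0, 0, 0, 0]
    - [0, 0, 0, 0, 0, 0]
    - [0, 0, 0, 0, 0, 0]
    - [0, 0, -1, 0, 0, 0]
    - [0, 0, -2, 0, 0, 0]
    - [0, 0, -3, 0, 0, 0]
    - [0, 0, -3, 0, 0, 0]
    - [0, 0, -3, 0, 0, 0]
    - [0, 0, -3, 0, 0, 0]
    - [0, 0, -3, 0, 0, 0]
    - [-2, 0, -2, 0, 0, 0]
    - [-2, 0, -1, 0, 0, 0]
    - [0, 0, 0, 0, 0, 0]
  claw: 7.2

```text
clock: 46.45
tool_pos: [0.4245, -0.1886, 0.287]
tcp_rot: [2.867, 0.558, 2.644]
ft_force: [0.3, -0.2, -0.6]
opening: 0.072
grip_force: 0.0
```

```bash
python3 - <<'E'
from h import *
go([.4276,.1066,.30],[np.pi,0,np.pi-.084])
b=vision.get_image("top");a=vision.get_image("scene")
crop(b,290,170,150,110,3,"pics/e.png");crop(a,225,215,150,110,3,"pics/f.png")
cv2.imwrite("pics/m.png",cv2.resize(np.vstack([cv2.imread("pics/e.png"),cv2.imread("pics/f.png")]),(408,598)))
E
```

```text
turn [  8.52  34.41 -18.56] shift [ 2.16 29.44 -1.3 ] F [ 0.3 -0.2 -0.6] t 46.5 q [-1.03 -0.49  2.22  0.58  1.13 -2.36]
```

View pics/m.png

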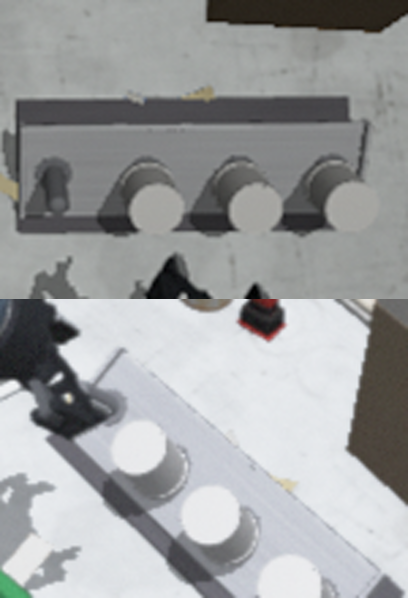

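All three cups are seated alike on pegs 1–3. Now the knockouts, starting with grip3, fingers shut.

Emit:
servo_tool:
  increments:
    - [0, 0, 0, 1.7, 6.88, -3.71]
    - [0, 0, 0, 1.7, 6.88, -3.71]
    - [0, 0, 0, 1.7, 6.88, -3.71]
    - [0, 0, 0, 1.7, 6.88, -3.71]
    - [0, 0, 0, 1.7, 6.88, -3.71]
    - [0.2, 2, 0, 0, 0, 0]
    - [0.2, 4, 0, 0, 0, 0]
    - [0.2, 4, 0, 0, 0, 0]
    - [0.2, 4, 0, 0, 0, 0]
    - [0.2, 4, 0, 0, 0, 0]
    - [0.2, 4, 0, 0, 0, 0]
    - [0.2, 3.4, 0, 0, 0, 0]
    - [0.2, 2.5, 0, 0, 0, 0]
    - [0.2, 1.5, 0, 0, 0, 0]
    - [0, 0, 0, 0, 0, 0]
    - [0, 0, 0, 0, 0, 0]
  claw: 0
  newtons: 40

```text
clock: 48.15
tool_pos: [0.4288, 0.108, 0.2837]
tcp_rot: [3.137, -0.007, 3.06]
ft_force: [-0.4, -0.6, 0.7]
opening: 0.0004
grip_force: 0.0
```

```bash
python3 - <<'E'
from h import *
go([.4282,.1062,.181],[np.pi,0,np.pi-.084])
E
```

```text
turn [ 0.28 -0.39  0.13] shift [ 0.04 -0.18 10.27] F [-0.4 -0.6  0.7] t 48.1 q [-0.03 -0.16  1.88  0.01  1.43 -1.52]
```

Emit:
servo_tool:
  increments:
    - [0, -0.2, 1.5, 0.28, -0.39, 0]
    - [0, 0, 2.5, 0, 0, 0]
    - [0, 0, 2.3, 0, 0, 0]
    - [0, 0, 1.5, 0, 0, 0]
    - [0, 0, 0.8, 0, 0, 0]
    - [0, 0, 0.5, 0, 0, 0]
    - [0, 0, 0.4, 0, 0, 0]
    - [0, 0, 0.4, 0, 0, 0]
    - [0, 0, 0.3, 0, 0, 0]
    - [0, 0, 0, 0, 0, 0]

```text
clock: 49.15
tool_pos: [0.4298, 0.1061, 0.183]
tcp_rot: [3.141, 0.003, 3.059]
ft_force: [0.8, -1.1, -0.1]
opening: -0.0
grip_force: 0.0
```

Emit:
servo_tool:
  increments:
    - [0, 0, 0.15, 0, 0, 0]
    - [0, 0, 0.15, 0, 0, 0]
    - [0, 0, 0, 0, 0, 0]

```text
clock: 49.45
tool_pos: [0.4302, 0.1061, 0.181]
tcp_rot: [3.141, 0.004, 3.059]
ft_force: [-3.1, 0.2, 8.0]
opening: 0.0002
grip_force: 3.4
```

Emit:
servo_tool:
  increments:
    - [0, 0, 0.2, 0, 0, 0]
    - [0, 0, 0.2, 0, 0, 0]
    - [0, 0, 0, 0, 0, 0]

```text
clock: 49.75
tool_pos: [0.4303, 0.1062, 0.1807]
tcp_rot: [-3.142, 0.003, 3.059]
ft_force: [-18.8, -1.8, 40.7]
opening: -0.0002
grip_force: 20.5
```

Emit:
servo_tool:
  increments:
    - [0, 0, -1, 0, 0, 0]
    - [0, 0, -2.5, 0, 0, 0]
    - [0, 0, -3, 0, 0, 0]
    - [0, 0, -2.4, 0, 0, 0]
    - [0, 2, 0, 0, 0, 0]
    - [0, 3, 0, 0, 0, 0]
    - [0, 2.2, 0, 0, 0, 0]
    - [0, 1, 0, 0, 0, 0]
    - [0, 0, 0, 0, 0, 0]

```text
clock: 50.65
tool_pos: [0.4363, 0.1885, 0.265]
tcp_rot: [3.141, 0.003, 3.06]
ft_force: [-0.4, 0.1, 0.3]
opening: 0.0002
grip_force: 0.0
```

```bash
python3 - <<'E'
from h import *
go([.4355,.1882,.1807],[np.pi,0,np.pi-.084])
E
```

```text
turn [0.03 0.15 0.17] shift [ 0.07 -0.04  8.43] F [-0.4  0.1  0.3] t 50.6 q [ 0.16 -0.06  1.83 -0.    1.37 -1.33]
```

Emit:
servo_tool:
  increments:
    - [0, 0, 1, 0, 0.15, 0]
    - [0, 0, 0.8, 0, 0, 0]
    - [0, 0, 0.5, 0, 0, 0]
    - [0, 0, 0.5, 0, 0, 0]
    - [0, 0, 0.6, 0, 0, 0]
    - [0, 0, 0.6, 0, 0, 0]
    - [0, 0, 0.6, 0, 0, 0]
    - [0, 0, 0.6, 0, 0, 0]
    - [0, 0, 0.6, 0, 0, 0]
    - [0, 0, 0.6, 0, 0, 0]
    - [0, 0, 0.6, 0, 0, 0]
    - [0, 0, 0.5, 0, 0, 0]
    - [0, 0, 0.4, 0, 0, 0]
    - [0, 0, 0.3, 0, 0, 0]
    - [0, 0, 0.2, 0, 0, 0]
    - [0, 0, 0, 0, 0, 0]

```text
clock: 52.25
tool_pos: [0.4366, 0.1881, 0.181]
tcp_rot: [3.14, 0.0, 3.058]
ft_force: [0.2, -0.9, 2.8]
opening: -0.0
grip_force: 1.2
```

Emit:
servo_tool:
  increments:
    - [0, 0, 0.2, 0, 0, 0]
    - [0, 0, 0.15, 0, 0, 0]
    - [0, 0, 0, 0, 0, 0]

```text
clock: 52.55
tool_pos: [0.4367, 0.1882, 0.1808]
tcp_rot: [3.141, 0.001, 3.059]
ft_force: [-11.5, -3.8, 30.7]
opening: 0.0002
grip_force: 14.8
```

Grip2 is down (hard stop at 0.1808). Next grip1.

Emit:
servo_tool:
  increments:
    - [0, 0, -1, 0, 0, 0]
    - [0, 0, -2.5, 0, 0, 0]
    - [0, 0, -3, 0, 0, 0]
    - [0, 0, -2.3, 0, 0, 0]
    - [0, 2, 0, 0, 0, 0]
    - [0, 3, 0, 0, 0, 0]
    - [0, 2.2, 0, 0, 0, 0]
    - [0, 1, 0, 0, 0, 0]
    - [0, 0, 0, 0, 0, 0]

```text
clock: 53.45
tool_pos: [0.4427, 0.2704, 0.265]
tcp_rot: [3.141, -0.001, 3.06]
ft_force: [0.9, 0.1, -0.3]
opening: -0.0001
grip_force: 0.0
```

Emit:
servo_tool:
  increments:
    - [0, 0, 1, 0, 0, 0]
    - [0, 0, 0.8, 0, 0, 0]
    - [0, 0, 0.5, 0, 0, 0]
    - [0, 0, 0.5, 0, 0, 0]
    - [0, 0, 0.6, 0, 0, 0]
    - [0, 0, 0.6, 0, 0, 0]
    - [0, 0, 0.6, 0, 0, 0]
    - [0, 0, 0.6, 0, 0, 0]
    - [0, 0, 0.6, 0, 0, 0]
    - [0, 0, 0.6, 0, 0, 0]
    - [0, 0, 0.6, 0, 0, 0]
    - [0, 0, 0.5, 0, 0, 0]
    - [0, 0, 0.4, 0, 0, 0]
    - [0, 0, 0.3, 0, 0, 0]
    - [0, 0, 0.2, 0, 0, 0]
    - [0, 0, 0, 0, 0, 0]

```text
clock: 55.05
tool_pos: [0.4431, 0.2698, 0.1813]
tcp_rot: [3.14, -0.0, 3.058]
ft_force: [-0.2, -0.5, 0.5]
opening: -0.0003
grip_force: 0.4
```

Emit:
servo_tool:
  increments:
    - [0, 0, 0.2, 0, 0, 0]
    - [0, 0, 0.15, 0, 0, 0]
    - [0, 0, 0, 0, 0, 0]

```text
clock: 55.35
tool_pos: [0.4432, 0.27, 0.1809]
tcp_rot: [3.141, 0.0, 3.059]
ft_force: [-10.7, -4.9, 22.6]
opening: 0.0002
grip_force: 11.3
```

Emit:
servo_tool:
  increments:
    - [0, 0, -1, 0, 0, 0]
    - [0, 0, -2.5, 0, 0, 0]
    - [0, 0, -3, 0, 0, 0]
    - [0, 0, -2.3, 0, 0, 0]
    - [0, 2, 0, 0, 0, 0]
    - [0, 3, 0, 0, 0, 0]
    - [0, 2.2, 0, 0, 0, 0]
    - [0, 1, 0, 0, 0, 0]
    - [0, 0, 0, 0, 0, 0]

```text
clock: 56.25
tool_pos: [0.4495, 0.3521, 0.2656]
tcp_rot: [3.141, -0.001, 3.06]
ft_force: [0.1, -0.2, 0.8]
opening: 0.0001
grip_force: 0.0
```

Emit:
servo_tool:
  increments:
    - [0, 0, 1, 0, 0, 0]
    - [0, 0, 0.8, 0, 0, 0]
    - [0, 0, 0.5, 0, 0, 0]
    - [0, 0, 0.5, 0, 0, 0]
    - [0, 0, 0.6, 0, 0, 0]
    - [0, 0, 0.6, 0, 0, 0]
    - [0, 0, 0.6, 0, 0, 0]
    - [0, 0, 0.6, 0, 0, 0]
    - [0, 0, 0.6, 0, 0, 0]
    - [0, 0, 0.6, 0, 0, 0]
    - [0, 0, 0.6, 0, 0, 0]
    - [0, 0, 0.5, 0, 0, 0]
    - [0, 0, 0.4, 0, 0, 0]
    - [0, 0, 0.3, 0, 0, 0]
    - [0, 0, 0.2, 0, 0, 0]
    - [0, 0, 0, 0, 0, 0]

```text
clock: 57.85
tool_pos: [0.4499, 0.3515, 0.1818]
tcp_rot: [3.14, -0.0, 3.058]
ft_force: [0.6, -0.7, 0.7]
opening: -0.0
grip_force: 0.4
```

Emit:
servo_tool:
  increments:
    - [0, 0, 0.2, 0, 0, 0]
    - [0, 0, 0.15, 0, 0, 0]
    - [0, 0, 0, 0, 0, 0]

```text
clock: 58.15
tool_pos: [0.4499, 0.3517, 0.1809]
tcp_rot: [3.14, 0.0, 3.059]
ft_force: [-6.1, -5.8, 16.2]
opening: 0.0003
grip_force: 8.5
```

Emit:
servo_tool:
  increments:
    - [0, 0, -1, 0, 0, 0]
    - [0, 0, -2.5, 0, 0, 0]
    - [0, 0, -3, 0, 0, 0]
    - [0, 0, -3, 0, 0, 0]
    - [2, 0, -2, 0, 0, 0]
    - [3, 2, 0, 0, 0, 0]
    - [3, 3, 0, 0, 0, 0]
    - [2, 3, 0, 0, 0, 0]
    - [0, 0, 0, 0, 0, 0]
    - [0, 0, 0, 0, 0, 0]

```text
clock: 59.15
tool_pos: [0.3562, 0.4397, 0.2933]
tcp_rot: [3.141, -0.001, 3.061]
ft_force: [0.1, -0.3, -0.8]
opening: 0.0002
grip_force: 0.0
```

```bash
python3 - <<'E'
from h import *
t=vision.get_image("top")
cv2.imwrite("pics/z.png",cv2.resize(t["frame"][140:300,120:450,::-1],None,fx=2.4,fy=2.4,interpolation=cv2.INTER_CUBIC))
E
```

```text
(no output)
```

View pics/z.png

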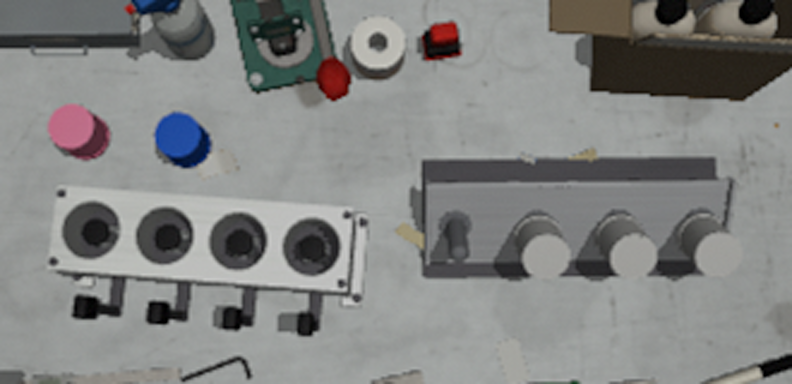

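All pockets are empty, the four grips (85,305 … 306,322) are level and down, three cups are on pegs, and the roll and stamp are in place.

```bash
python3 -c "
from plant import sign_off
print(sign_off())"
```

```text
the job is handed in; nothing more can be done
None
```

All three cups that were present (pocket 3 was empty) are seated mouth down on pegs 1–3, all four knockouts are pushed fully down, the label roll and date stamp were not touched, and the job is handed in at about 59 s on the robot's clock.

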